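# Seat the drive board of the drill press's controller

## Task

The drill press's speed controller is open on the bench: two trays, each with a circuit board that still stands proud of its connector. Seat the board with the finned heat sink fully home by swinging both its levers all the way inward, until they lie along the front of the tray, and leave the other board (the one with round capacitors) as it is.

Things in the scene. Friction and masses are not known exactly. Their poses are not given: they have to be found in the camera images.
- drive_bay: Fixed grey tray of the wanted board, base x -105 to 85, y +-112 mm, 6 thick; at the left or right place, front (-x) to the robot. Origin: on the bench under the board's home centre; +x to the connector, +y left, z up. Levers turn about upright pins at x -80, y +92 (left) and -92 mm (right). A like tray beside it holds the other board.
- drive_left_lever (a joint): Left (+y) lever's angle, rad: black plastic bar 10 mm thick (13 at its end), 62 long from its pin, 16 to 40 mm above the bench. 0 = fully in (stop), bar along the tray's front, pointing to its middle (-y); pi/2 = bar points to the robot (-x); more = outward. Closes anticlockwise from above; its nose then pushes the board home. Light friction (1 to 3 N), no spring, stays put.
- drive_right_lever (a joint): Right (-y) lever's angle, rad: mirror image of the left one. 0 = fully in (stop), bar along the tray's front, pointing to its middle (+y); pi/2 = bar points to the robot (-x); more = outward. Closes clockwise seen from above. Same size, height and friction.
- drive_board: Wanted board: green, 120 deep (x) by 150 wide by 4 mm, 14 mm high aluminium front rail, finned aluminium heat sink to 42 mm. Lies loose on runners, underside 12 mm above the bench. Origin: centre of underside, axes like the tray's. Home: x = 0 in the tray's frame, against the connector; starts 22 to 27 mm short (x negative). Skews a little while only one lever is in.
- supply_board: The other board, to be left alone: same green board and size, but round black capacitors instead of a heat sink; also standing proud in its own tray with open levers. Origin: centre of its underside.
There are look-alikes about, which are no part of the job. Leave any blue or red look-alike of the drive_board alone.

How it is judged:
By the outcome, as a careful person would: the job done as asked, in the order asked, and still so for the second after the job is handed in, with the robot touching nothing.
It also fails if it takes over 43 s, if anything falls off the work surface, if the arm or the gripper's body presses on something with over 40 N, if the wrist force passes 120 N, or if a joint passes its speed limit or range.

## Robot

A 6-joint arm with a two-finger parallel gripper is mounted at the origin on the work surface. World frame = base frame: x ahead of the robot, y to its left, z up, the work surface at z = 0. Lengths are in m, angles in rad, forces in N, time in s.
With the tool pointing down it reaches from about 0.375 to 0.925 m from the base axis. Payload 5.7 kg.
Tool frame: the origin (TCP) lies on the centre line of the jaws, within the pads' length; the fingertips stand 11 mm ahead of it and the grasp point (between the pads) lies 8 mm behind it; x points along the fingers, z is the direction in which the jaws open and shut, and the axes are right-handed (so a half turn about x gives the same grasp; the last joint's range is limited). The gripper opens to 88 mm and grips with 3 to 60 N. Pads are 20 mm wide; open, the fingers measure 115 mm over their backs; the gripper's body (75 mm by 178 mm) begins 61 mm behind the grasp point.
Start: joints at [1.233, 0.359, 1.51, -0, 1.272, -0.115], TCP at [0.133, 0.585, 0.234] pointing down, gripper open.
Joint ranges: [-2.97, 2.97], [-1.01, 2.36], [0.21, 2.38], [-0.96, 4.11], [0.2, 2.71], [-2.98, 2.98]. Speed limits (rad/s): [2.39, 2.39, 3.14, 3.14, 3.14, 3.14].

## Interface

Orientations are given as a unit quaternion [w, x, y, z].
In Python, from plant import get_obs, camera, get_calibration, close_job gives the robot as it stands.
- The arm moves only by the tool step_arm, never from a script. Its argument "plan" is a list of rows, each an object with "dr": the turn, a rotation vector about the tool's x, y, z in rad, a list of three; "dp": the shift along the tool's x, y, z in mm, a list of three; "jaw": the closure, from -1 (fully open) to 1 (shut). In form: [{"dr": [wx, wy, wz], "dp": [dx, dy, dz], "jaw": jaw}, ...]. A call has 1 to 5 rows; each row is the pose to reach, as a shift and turn from the pose commanded when the call began, along the tool's axes at that moment; what a row does not reach only later rows make up. A row lasts 1/12 s, in which the tool goes at most 41.7 mm and 7.16 degrees, less where a joint would pass 70% of its speed; a pose out of reach is approached as far as the arm can. A call with a gripper value outside its range is refused whole. The fingers move at their own pace and stop on an object; "newtons" is the grip in N (left out, the last holds). Time passes only in rows, so rows that repeat a pose let the fingers close. It gives the time, the measured TCP pose, the force and the opening at its end, in the units of the state.
- get_obs(): the state, without advancing time (a new reading comes with each control period).
- camera(name): name is "side" or "top" or "wrist"; returns (picture, depth): 420x560x3 uint8, red, green, blue; 420x560 float32, m along the optical axis (not along the pixel's ray), 0 where there is no reading.
- get_calibration(name): a dict with "fx", "fy", "cx", "cy" (pixels), "rvec" (rotation vector, rad) and "tvec" (3), from world to camera coordinates, as OpenCV has them. Camera axes: x right, y down, z forward; pixel columns grow to the right and rows downward; lengths in m; the calibration is good to about 2 mm. A picture is of the moment at which its call begins: read the wrist's pose just before it. get_calibration takes no time and is no camera call; for the wrist camera it gives the pose at the moment of the call.
- close_job(): hands the job in, once; it reports no verdict.
The state is a dict: "time": time; "qpos": joint angles; "qvel": joint speeds; "joint_torque": joint torques, N m; "eef_pos": TCP position; "tool_rot": TCP orientation; "force": force on the tool from outside, world axes, zero at the start; "wrist_torque": the same for the moment, N m; "width": finger opening in m.
Only numpy, scipy, OpenCV 4.12 (cv2) and the standard library are available. Lean on these libraries where they do the work, as an engineer would, in place of code of your own. Each camera call takes 0.05 s, during which the arm holds its last target. There are 200 camera calls.

## Working session

There is one attempt and no reset: what is moved stays moved. The work goes in short steps, Python scripts to look and compute and a tool call to move; the robot and the scene stay as the last step left them, time stands still between calls to the robot, and variables do not carry over. Pictures are saved under pics/ and viewed, about 8 in all and at most 12, crops included, and the job is handed in when it is done.

Besides the shell and the picture viewer there is one more tool, called after ">>>" as name([rows], argument=value, ...), one row to a line, values as JSON. step_arm: Moves the arm, as the interface text tells. Its arguments: {"type":"object","properties":{"plan":{"type":"array","items":{"type":"object","properties":{"dr":{"type":"array","items":{"type":"number"}},"dp":{"type":"array","items":{"type":"number"}},"jaw":{"type":"number"}}}},"newtons":{"type":"number"}},"required":["plan"]}

```bash
mkdir -p pics; cat > h.py <<'E'
import numpy as np, cv2
from plant import get_obs, camera, get_calibration, close_job
def ray(c,u,v):
    R=cv2.Rodrigues(np.array(c["rvec"],float))[0];t=np.array(c["tvec"],float).ravel()
    d=R.T@np.array([(u-c["cx"])/c["fx"],(v-c["cy"])/c["fy"],1.]);return -R.T@t,d
def plane(c,u,v,z):
    o,d=ray(c,u,v);return o+d*(z-o[2])/d[2]
def cloud(c,D):
    R=cv2.Rodrigues(np.array(c["rvec"],float))[0];t=np.array(c["tvec"],float).ravel()
    v,u=np.indices(D.shape);P=np.stack([(u-c["cx"])/c["fx"]*D,(v-c["cy"])/c["fy"]*D,D],-1)
    return (P-t)@R
def proj(c,P):
    return cv2.projectPoints(np.array(P,float).reshape(-1,1,3),np.array(c["rvec"],float),np.array(c["tvec"],float),np.array([[c["fx"],0,c["cx"]],[0,c["fy"],c["cy"]],[0,0,1.]]),None)[0].reshape(-1,2)
E
python3 - <<'E'
from h import *
o=get_obs();print(o)
for n in("top","side"):
    c=get_calibration(n);im,D=camera(n);np.savez(f"{n}0.npz",im=im,D=D)
    cv2.imwrite(f"pics/{n}0.png",im[...,::-1]);print(n,c)
    for p in((10,10),(550,10),(10,410),(550,410)):print(plane(c,*p,0).round(3))
E
```

```text
{'time': 0.0, 'qpos': array([ 1.23289600e+00,  3.59505250e-01,  1.51139949e+00, -3.74514300e-05,
        1.27246953e+00, -1.15082410e-01]), 'qvel': array([ 0.00151719, -0.00032236, -0.00109512, -0.00052462, -0.0001141 ,
       -0.00076277]), 'joint_torque': array([-8.56007755e-04, -5.15371799e+01, -2.70715356e+01,  6.76124194e-02,
        3.50698375e-02, -1.26465197e-04]), 'eef_pos': array([0.13238218, 0.58455219, 0.23282195]), 'tool_rot': array([ 0.55195954, -0.44165851,  0.55301422,  0.44096904]), 'force': array([ 0.16943752,  0.78490504, -0.91139775]), 'wrist_torque': array([-0.01648873,  0.04838674,  0.05278157]), 'width': 0.08797279712346928}
top {'fx': 386.37715744256985, 'fy': 386.37715744256985, 'cx': 272.2629034650033, 'cy': 208.818237453968, 'rvec': array([ 2.17477932, -2.10728429,  0.23789962]), 'tvec': array([-2.95356564e-04,  4.36469757e-01,  8.78491924e-01])}
[0.958 0.726 0.   ]
[ 1.045 -0.76   0.   ]
[-0.029  0.579  0.   ]
[-0.009 -0.647  0.   ]
side {'fx': 472.29147319717237, 'fy': 472.29147319717237, 'cx': 280.3004523588999, 'cy': 203.70668505733602, 'rvec': array([ 2.12907915, -0.33394997,  0.14894706]), 'tvec': array([-0.39396386,  0.11824964,  1.21092509])}
[-0.821  3.607  0.   ]
[3.057 1.895 0.   ]
[-0.213 -0.403  0.   ]
[ 0.685 -0.695  0.   ]
```

View pics/top0.png

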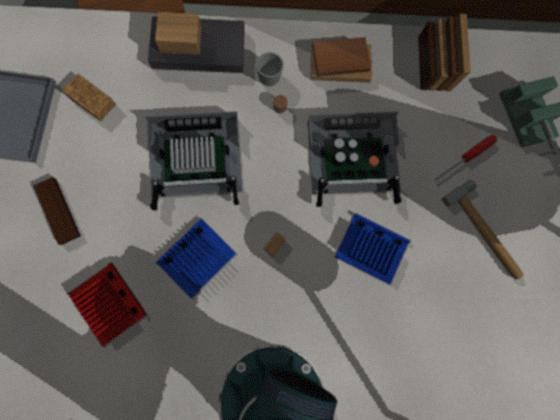

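View pics/side0.png

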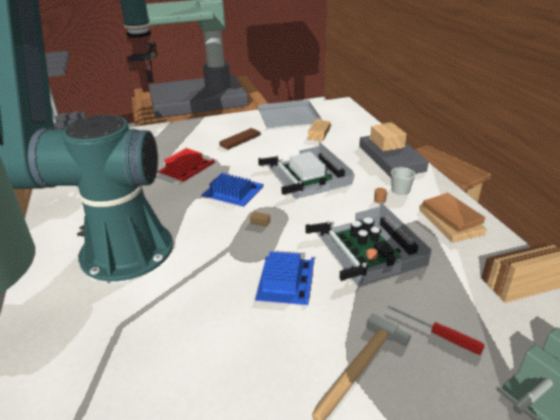

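Candidates: left tray, board with fins at top (193,155); right tray, board with round capacitors at (355,157); blue look-alikes at (196,257) and (373,248), red at (107,305). The left tray fits (green, aluminium fins). I'll confirm it in a crop and measure the levers.

```bash
python3 - <<'E'
from h import *
c=get_calibration("top");z=np.load("top0.npz");im,D=z["im"],z["D"]
cv2.imwrite("pics/crop.png",cv2.resize(im[100:220,135:255],None,fx=5,fy=5,interpolation=cv2.INTER_CUBIC)[...,::-1])
P=cloud(c,D)
V=im.max(-1)
for name,(u0,u1,v0,v1) in dict(L=(145,170,172,215),R=(222,250,172,215)).items():
    m=np.zeros(V.shape,bool);m[v0:v1,u0:u1]=True
    m&=(V<45)&(P[...,2]>.028)&(P[...,2]<.05)
    Q=P[m];print(name,len(Q),Q.min(0).round(3),Q.max(0).round(3),np.median(Q,0).round(3))
    r=cv2.minAreaRect((Q[:,:2]*1000).astype(np.float32));print(r,cv2.boxPoints(r).round(0).tolist())
# tray: grey points left
m=np.zeros(V.shape,bool);m[105:215,140:250]=True
m&=(P[...,2]>.02)
Q=P[m];print(Q.min(0).round(3),Q.max(0).round(3))
# front rail: bright, z ~26
m2=m&(V>110)&(P[...,2]<.034);m2[:175]=False;Q=P[m2];r=cv2.minAreaRect((Q[:,:2]*1000).astype(np.float32));print("rail",len(Q),r,Q[:,2].mean())
print("bench z",np.median(P[225:240,140:150,2]))
E
```

```text
L 170 [0.427 0.275 0.028] [0.494 0.302 0.045] [0.463 0.291 0.038]
((460.6457824707031, 287.88079833984375), (23.998695373535156, 66.77710723876953), 86.2926254272461) [[427.0, 278.0], [493.0, 274.0], [495.0, 298.0], [428.0, 302.0]]
R 114 [0.448 0.098 0.028] [0.508 0.125 0.045] [0.483 0.106 0.039]
((477.7312316894531, 111.81139373779297), (62.19691467285156, 22.051603317260742), 7.369326114654541) [[445.0, 119.0], [448.0, 97.0], [510.0, 105.0], [507.0, 127.0]]
[0.267 0.045 0.02 ] [0.677 0.331 0.943]
rail 107 ((500.2475891113281, 204.72158813476562), (6.931493759155273, 145.190673828125), 5.736616611480713) 0.025323857069422376
bench z -0.0006832259008696074
```

View pics/crop.png

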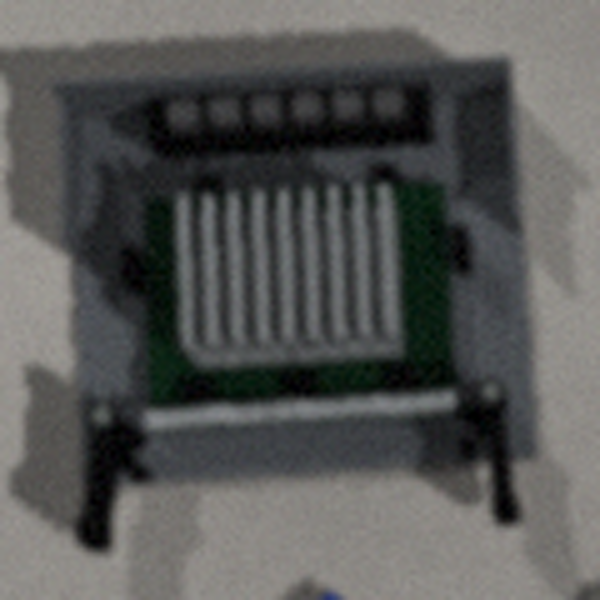

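```bash
python3 - <<'E'
from h import *
c=get_calibration("top")
f=lambda u,v,z:plane(c,135+u/5-.4,100+v/5-.4,z)[:2]*1e3
L,R=f(100,412,.041),f(490,392,.041);print("pins",L,R,np.linalg.norm(L-R))
y=(L-R)/np.linalg.norm(L-R);x=np.array([y[1],-y[0]]);print("yaw",np.degrees(np.arctan2(x[1],x[0])),"origin",(L+R)/2+80*x)
for n,p,t in(("L",L,f(92,545,.04)),("R",R,f(510,520,.04))):
    d=t-p;print(n,"tip",t,"len",np.linalg.norm(d),"tray xy",d@x,d@y)
print("base corners FL FR BL BR",f(75,490,.006),f(535,458,.006))
c_=get_obs();print(c_["tool_rot"])
from scipy.spatial.transform import Rotation as Ro
q=c_["tool_rot"];M=Ro.from_quat([q[1],q[2],q[3],q[0]]).as_matrix();print(M.round(3))
E
```

```text
pins [491.07018753 295.04740589] [508.00572961 110.84923254] 184.97507845362495
yaw 5.253117693887213 origin [579.20195434 210.27278356]
L tip [426.94349486 293.70302503] len 64.14078322498763 tray xy -63.98044304164885 4.532436531180816
R tip [445.92092557  98.53754185] len 63.29376447144791 tray xy -62.95125132803735 -6.575756777846734
base corners FL FR BL BR [460.01127639 313.59909985] [484.42994123  89.60393173]
[ 0.55198092 -0.44164365  0.55296793  0.44101521]
[[-0.001 -0.975  0.221]
 [-0.002  0.221  0.975]
 [-1.     0.    -0.002]]
```

>>> step_arm([
  {"dr": [-0.315,0,0],"dp": [0,-358,-185],"jaw": 1},
  {"dr": [-0.315,0,0],"dp": [0,-358,-185],"jaw": 1},
  {"dr": [-0.315,0,0],"dp": [0,-358,-185],"jaw": 1},
  {"dr": [-0.315,0,0],"dp": [0,-358,-185],"jaw": 1},
  {"dr": [-0.315,0,0],"dp": [0,-358,-185],"jaw": 1},
], newtons=20)

```text
time: 0.52
eef_pos: [0.2893, 0.4524, 0.2333]
tool_rot: [-0.476, 0.523, -0.476, -0.523]
force: [0.5, 0.2, 0.5]
width: 0.0579
```

```bash
cat > d.py <<'E'
import sys
from h import *
from scipy.spatial.transform import Rotation as Ro
YAW=np.radians(5.3);O=np.array([579.2,210.3])
def to(tx,ty,z):
    o=get_obs();q=o["tool_rot"];M=Ro.from_quat([q[1],q[2],q[3],q[0]]).as_matrix()
    p=o["eef_pos"]*1e3;Rz=np.array([[np.cos(YAW),-np.sin(YAW)],[np.sin(YAW),np.cos(YAW)]])
    w=np.r_[O+Rz@[tx,ty],z]
    yw=np.arctan2(-M[1,1],-M[0,1])
    print("t",o["time"],"p",p.round(1),"tray",(Rz.T@(p[:2]-O)).round(1),"tool yaw",np.degrees(yw).round(1),"dp",(M.T@(w-p)).round(1),"drx",(yw-YAW).round(3),"w",o["width"],"F",o["force"].round(1))
if __name__=="__main__": to(*map(float,sys.argv[1:]))
E
python3 d.py -128 127 100
```

```text
t 0.5167 p [289.3 452.4 233.3] tray [-266.3  267.8] tool yaw 5.3 dp [ 133.3 -138.2 -140.9] drx 0.001 w 0.05792915671865953 F [0.5 0.2 0.5]
```

>>> step_arm([
  {"dr": [0,0,0],"dp": [130,-138,-141],"jaw": 1},
  {"dr": [0,0,0],"dp": [130,-138,-141],"jaw": 1},
  {"dr": [0,0,0],"dp": [130,-138,-141],"jaw": 1},
  {"dr": [0,0,0],"dp": [130,-138,-141],"jaw": 1},
  {"dr": [0,0,0],"dp": [130,-138,-141],"jaw": 1},
])

```text
time: 0.93
eef_pos: [0.4221, 0.3399, 0.118]
tool_rot: [0.476, -0.523, 0.476, 0.523]
force: [0.8, 0.4, -0.0]
width: 0.0244
```

>>> step_arm([
  {"dr": [0,0,0],"dp": [24,-4,-3],"jaw": 1},
  {"dr": [0,0,0],"dp": [24,-4,-3],"jaw": 1},
])

```text
time: 1.1
eef_pos: [0.4246, 0.3355, 0.091]
tool_rot: [0.475, -0.521, 0.48, 0.522]
force: [-0.1, -0.9, -0.3]
width: 0.0113
```

```bash
python3 d.py -128 127 31; python3 - <<'E'
from h import *
c=get_calibration("wrist");im,D=camera("wrist");cv2.imwrite("pics/w1.png",im[...,::-1])
c=get_calibration("top");im,D=camera("top");cv2.imwrite("pics/t1.png",cv2.resize(im[100:250,110:270],None,fx=4,fy=4)[...,::-1])
E
```

```text
t 1.1 p [424.6 335.5  91. ] tray [-142.3  138.9] tool yaw 5.1 dp [ 59.9 -14.8 -11.7] drx -0.004 w 0.011291812917106946 F [-0.1 -0.9 -0.3]
```

View pics/w1.png

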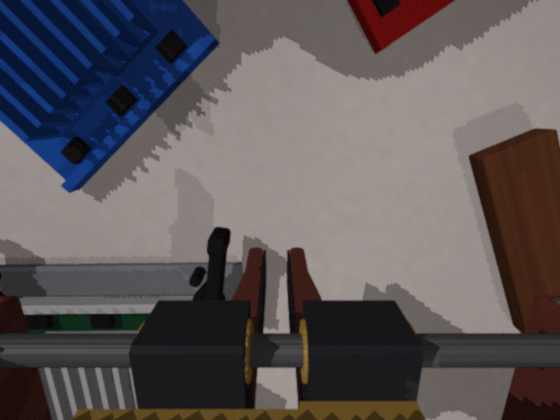

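>>> step_arm([
  {"dr": [0.004,0,0],"dp": [30,-15,-12],"jaw": 1},
  {"dr": [0.004,0,0],"dp": [60,-15,-12],"jaw": 1},
  {"dr": [0.004,0,0],"dp": [60,-15,-12],"jaw": 1},
  {"dr": [0.004,0,0],"dp": [60,-15,-12],"jaw": 1},
])

```text
time: 1.53
eef_pos: [0.44, 0.3286, 0.0354]
tool_rot: [0.476, -0.522, 0.478, 0.522]
force: [0.1, -0.5, -0.2]
width: 0.0006
```

```bash
python3 d.py -128 112 31
```

```text
t 1.5333 p [440.  328.6  35.4] tray [-127.7  130.7] tool yaw 5.1 dp [  4.4   0.2 -18.7] drx -0.003 w 0.0006293820888016894 F [ 0.1 -0.5 -0.2]
```

>>> step_arm([
  {"dp": [3,0,-9],"dr": [0,0,0],"jaw": 1},
  {"dp": [3,0,-18],"dr": [0,0,0],"jaw": 1},
  {"dp": [3,2,-26],"dr": [0,0,0],"jaw": 1},
  {"dp": [3,4,-34],"dr": [0,0,0],"jaw": 1},
  {"dp": [3,5,-42],"dr": [0,0,0],"jaw": 1},
])

```text
time: 1.95
eef_pos: [0.4412, 0.2858, 0.0332]
tool_rot: [-0.479, 0.522, -0.476, -0.521]
force: [1.4, 3.5, -0.0]
width: 0.0005
```

```bash
python3 d.py -122.5 61 31; python3 - <<'E'
from h import *
im,D=camera("wrist");cv2.imwrite("pics/w2.png",im[...,::-1])
E
```

```text
t 1.95 p [441.2 285.8  33.2] tray [-130.5   87.9] tool yaw 5.0 dp [  2.2  -8.1 -26.9] drx -0.005 w 0.0005295916225788415 F [ 1.4  3.5 -0. ]
```

View pics/w2.png

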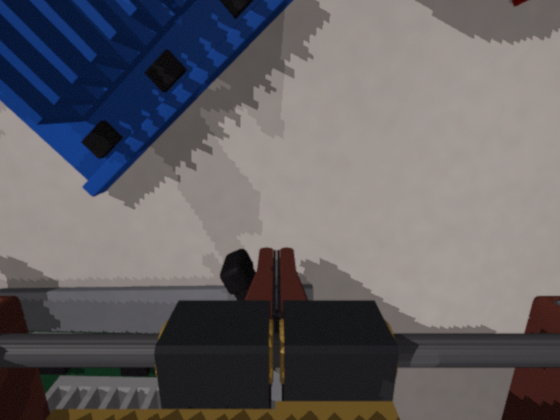

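>>> step_arm([
  {"dp": [2,-2,-13],"dr": [0,0,0],"jaw": 1},
  {"dp": [2,-9,-26],"dr": [0,0,0],"jaw": 1},
  {"dp": [2,-16,-33],"dr": [0,0,0],"jaw": 1},
  {"dp": [2,-24,-39],"dr": [0,0,0],"jaw": 1},
  {"dp": [2,-30,-42],"dr": [0,0,0],"jaw": 1},
])

```text
time: 2.42
eef_pos: [0.4737, 0.2457, 0.0298]
tool_rot: [0.477, -0.521, 0.478, 0.522]
force: [-4.5, 2.9, 0.3]
width: 0.0006
```

```bash
python3 d.py -94 44 31
```

```text
t 2.4167 p [473.7 245.7  29.8] tray [-101.7   45. ] tool yaw 5.0 dp [-1.2 -7.8 -0.9] drx -0.005 w 0.0006337135841502251 F [-4.5  2.9  0.3]
```

Lever moving with light force; pushing on to the stop.

>>> step_arm([
  {"dp": [0,-4,0],"dr": [0,0,0],"jaw": 1},
  {"dp": [0,-7,0],"dr": [0,0,0],"jaw": 1},
  {"dp": [0,-10,0],"dr": [0,0,0],"jaw": 1},
  {"dp": [0,-10,0],"dr": [0,0,0],"jaw": 1},
])

```text
time: 2.75
eef_pos: [0.4778, 0.2456, 0.0292]
tool_rot: [0.473, -0.52, 0.481, 0.524]
force: [-12.2, -3.9, 10.8]
width: 0.0004
```

```bash
python3 d.py -94 44 31
```

```text
t 2.75 p [477.8 245.6  29.2] tray [-97.7  44.5] tool yaw 5.1 dp [-1.9 -3.7 -0.5] drx -0.004 w 0.0003866470215894427 F [-12.2  -3.9  10.8]
```

```bash
python3 - <<'E'
from h import *
im,D=camera("top");a=cv2.resize(im[110:220,140:250],None,fx=3.6,fy=3.6,interpolation=cv2.INTER_CUBIC)
im,D=camera("wrist");b=cv2.resize(im[180:,80:460],(400,250))
out=np.zeros((400,800,3),np.uint8);out[:a.shape[0],:a.shape[1]]=a;out[:250,400:]=b;cv2.imwrite("pics/m3.png",out[...,::-1])
E
python3 d.py -94 44 31
```

```text
t 2.85 p [477.8 245.5  29.2] tray [-97.7  44.5] tool yaw 5.1 dp [-1.9 -3.7 -0.5] drx -0.004 w 0.0005534631832090828 F [-12.2  -3.2   9.4]
```

View pics/m3.png

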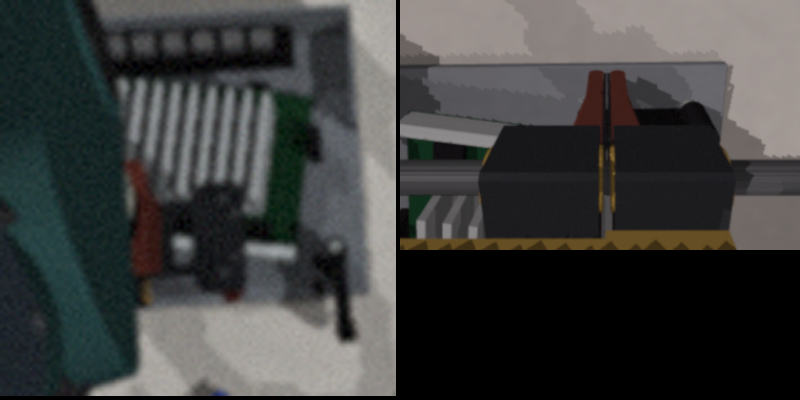

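>>> step_arm([
  {"dp": [0,-4,0],"dr": [0,0,0],"jaw": 1},
  {"dp": [0,-7,0],"dr": [0,0,0],"jaw": 1},
  {"dp": [0,-7,0],"dr": [0,0,0],"jaw": 1},
])

```text
time: 3.1
eef_pos: [0.4782, 0.2453, 0.0286]
tool_rot: [0.47, -0.517, 0.485, 0.526]
force: [-25.5, -1.2, 21.1]
width: 0.0008
```

```bash
python3 d.py -94 44 31
```

```text
t 3.1 p [478.2 245.3  28.6] tray [-97.3  44.2] tool yaw 5.1 dp [-2.5 -3.2 -0.2] drx -0.004 w 0.0007570225048057798 F [-25.5  -1.2  21.1]
```

>>> step_arm([
  {"dp": [0,35,0],"dr": [0,0,0],"jaw": 1},
  {"dp": [-35,50,0],"dr": [0,0,0],"jaw": 1},
  {"dp": [-60,50,-20],"dr": [0,0,0],"jaw": 1},
  {"dp": [-60,45,-60],"dr": [0,0,0],"jaw": 1},
  {"dp": [-60,45,-100],"dr": [0,0,0],"jaw": 1},
])

```text
time: 3.52
eef_pos: [0.4578, 0.1448, 0.0921]
tool_rot: [-0.478, 0.524, -0.475, -0.521]
force: [0.3, -0.4, -0.9]
width: 0.0006
```

>>> step_arm([
  {"dp": [0,0,-41],"dr": [0,0,0],"jaw": 1},
  {"dp": [0,0,-73],"dr": [0,0,0],"jaw": 1},
  {"dp": [0,0,-73],"dr": [0,0,0],"jaw": 1},
  {"dp": [0,0,-73],"dr": [0,0,0],"jaw": 1},
])

```text
time: 3.85
eef_pos: [0.4621, 0.0705, 0.0902]
tool_rot: [-0.479, 0.521, -0.478, -0.52]
force: [-0.3, 0.6, -0.7]
width: 0.0004
```

```bash
python3 d.py -128 -129 31;  python3 - <<'E'
from h import *
im,D=camera("top");a=cv2.resize(im[110:220,140:250],None,fx=5,fy=5,interpolation=cv2.INTER_CUBIC)
cv2.imwrite("pics/m4.png",a[...,::-1])
E
```

```text
t 3.85 p [462.1  70.5  90.2] tray [-129.5 -128.4] tool yaw 4.8 dp [59.2 -1.5 -0.5] drx -0.008 w 0.00044645158194936587 F [-0.3  0.6 -0.7]
```

View pics/m4.png

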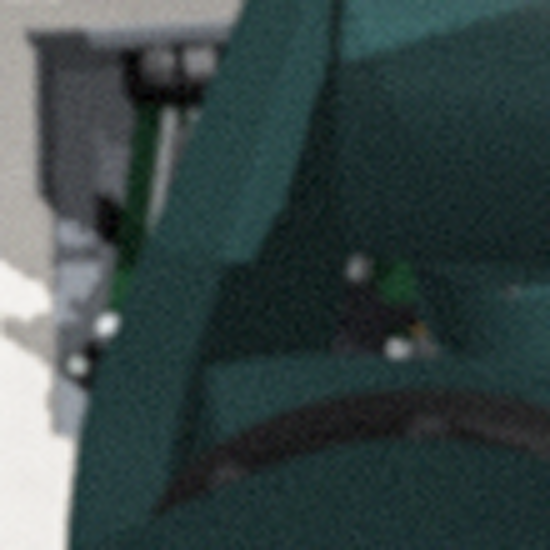

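>>> step_arm([
  {"dr": [0,0,0],"dp": [30,-1,0],"jaw": 1},
  {"dr": [0,0,0],"dp": [58,-1,0],"jaw": 1},
  {"dr": [0,0,0],"dp": [58,-1,0],"jaw": 1},
  {"dr": [0,0,0],"dp": [58,-1,9],"jaw": 1},
  {"dr": [0,0,0],"dp": [58,-1,18],"jaw": 1},
])

```text
time: 4.32
eef_pos: [0.4605, 0.0912, 0.0326]
tool_rot: [0.477, -0.522, 0.477, 0.522]
force: [0.3, -0.9, -0.2]
width: 0.0002
```

```bash
python3 d.py -133 -88 31
```

```text
t 4.3167 p [460.5  91.2  32.6] tray [-129.2 -107.6] tool yaw 5.1 dp [ 1.6  3.9 19.6] drx -0.004 w 0.00020287621944807034 F [ 0.3 -0.9 -0.2]
```

>>> step_arm([
  {"dr": [0,0,0],"dp": [2,2,10],"jaw": 1},
  {"dr": [0,0,0],"dp": [2,4,21],"jaw": 1},
  {"dr": [0,0,0],"dp": [2,1,35],"jaw": 1},
  {"dr": [0,0,0],"dp": [2,-6,47],"jaw": 1},
  {"dr": [0,0,0],"dp": [2,-13,54],"jaw": 1},
])

```text
time: 4.73
eef_pos: [0.4661, 0.1452, 0.0305]
tool_rot: [0.475, -0.522, 0.478, 0.523]
force: [-3.9, -8.8, -0.0]
width: 0.0003
```

```bash
python3 d.py -98 -45 31
```

```text
t 4.7333 p [466.1 145.2  30.5] tray [-118.6  -54.4] tool yaw 5.2 dp [ -0.6 -20.6   9.4] drx -0.001 w 0.0002918264853349207 F [-3.9 -8.8 -0. ]
```

>>> step_arm([
  {"dr": [0,0,0],"dp": [0,-6,5],"jaw": 1},
  {"dr": [0,0,0],"dp": [0,-12,8],"jaw": 1},
  {"dr": [0,0,0],"dp": [0,-18,10],"jaw": 1},
  {"dr": [0,0,0],"dp": [0,-23,10],"jaw": 1},
  {"dr": [0,0,0],"dp": [0,-23,10],"jaw": 1},
])

```text
time: 5.15
eef_pos: [0.487, 0.1575, 0.0297]
tool_rot: [0.476, -0.519, 0.479, 0.524]
force: [-10.0, 3.4, 7.8]
width: 0.0004
```

```bash
python3 d.py -98 -45 31
```

```text
t 5.15 p [487.  157.5  29.7] tray [-96.7 -44.1] tool yaw 5.0 dp [-1.2  1.3 -0.9] drx -0.005 w 0.0003517646114549914 F [-10.    3.4   7.8]
```

>>> step_arm([
  {"dr": [0,0,0],"dp": [0,-5,0],"jaw": 1},
  {"dr": [0,0,0],"dp": [0,-10,0],"jaw": 1},
  {"dr": [0,0,0],"dp": [0,-10,0],"jaw": 1},
  {"dr": [0,0,0],"dp": [0,-10,0],"jaw": 1},
])

```text
time: 5.48
eef_pos: [0.4877, 0.1575, 0.0288]
tool_rot: [0.472, -0.516, 0.484, 0.527]
force: [-25.3, 4.1, 20.1]
width: 0.0007
```

```bash
python3 d.py -98 -45 31
```

```text
t 5.4833 p [487.7 157.5  28.8] tray [-96.  -44.1] tool yaw 5.0 dp [-2.1  2.  -0.9] drx -0.005 w 0.0006591401989722548 F [-25.3   4.1  20.1]
```

>>> step_arm([
  {"dr": [0,0,0],"dp": [0,35,0],"jaw": 1},
  {"dr": [0,0,0],"dp": [-25,60,0],"jaw": 1},
  {"dr": [0,0,0],"dp": [-60,70,0],"jaw": 1},
  {"dr": [0,0,0],"dp": [-95,70,0],"jaw": 1},
  {"dr": [0,0,0],"dp": [-130,70,0],"jaw": 1},
])

```text
time: 5.9
eef_pos: [0.4303, 0.1518, 0.1617]
tool_rot: [0.478, -0.521, 0.477, 0.522]
force: [1.3, 0.4, 0.2]
width: 0.0005
```

>>> step_arm([
  {"dr": [0,0,0],"dp": [-40,0,200],"jaw": 1},
  {"dr": [0,0,0],"dp": [-40,30,250],"jaw": 1},
  {"dr": [0,0,0],"dp": [-40,30,250],"jaw": 1},
  {"dr": [0,0,0],"dp": [-40,30,250],"jaw": 1},
  {"dr": [0,0,0],"dp": [-40,30,250],"jaw": 1},
])

```text
time: 6.32
eef_pos: [0.3897, 0.3553, 0.1943]
tool_rot: [-0.479, 0.521, -0.477, -0.521]
force: [0.3, -0.7, -0.8]
width: 0.0004
```

>>> step_arm([
  {"dr": [0,0,0],"dp": [0,60,190],"jaw": 1},
  {"dr": [0,0,0],"dp": [0,60,190],"jaw": 1},
  {"dr": [0,0,0],"dp": [0,60,190],"jaw": 1},
  {"dr": [0,0,0],"dp": [0,60,190],"jaw": 1},
  {"dr": [0,0,0],"dp": [0,60,190],"jaw": 1},
])

```text
time: 6.73
eef_pos: [0.3118, 0.5405, 0.1937]
tool_rot: [0.478, -0.521, 0.476, 0.522]
force: [0.1, -0.0, 0.8]
width: 0.0005
```

```bash
python3 d.py 0 0 200;  python3 - <<'E'
from h import *
im,D=camera("top");np.savez("top5.npz",im=im,D=D);a=cv2.resize(im[100:220,135:255],None,fx=5,fy=5,interpolation=cv2.INTER_CUBIC)
cv2.imwrite("pics/m5.png",a[...,::-1])
E
```

```text
t 6.7333 p [311.8 540.5 193.7] tray [-235.7  353.5] tool yaw 5.1 dp [  -7.1 -236.9 -352.7] drx -0.004 w 0.0005264169554836461 F [ 0.1 -0.   0.8]
```

View pics/m5.png

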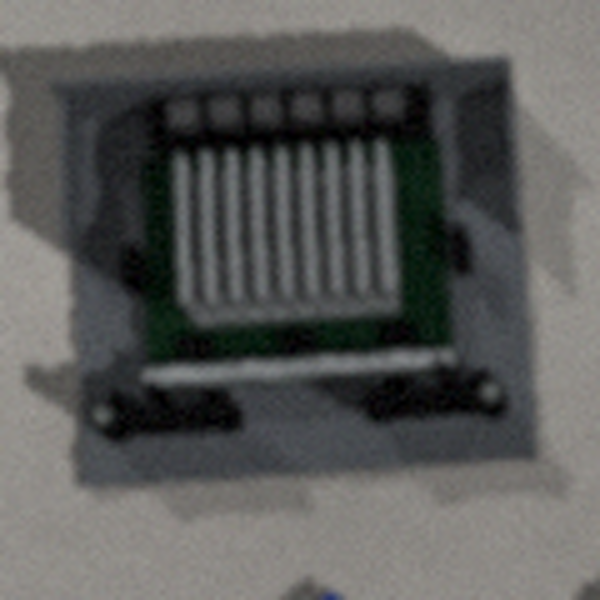

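```bash
python3 - <<'E'
from h import *
c=get_calibration("top");z=np.load("top5.npz");im,D=z["im"],z["D"];P=cloud(c,D);V=im.max(-1).astype(float)
Y=np.radians(5.3);O=np.array([579.2,210.3]);Rz=np.array([[np.cos(Y),-np.sin(Y)],[np.sin(Y),np.cos(Y)]])
T=lambda u,v,h:Rz.T@(plane(c,u,v,h)[:2]*1e3-O)
# per-column dark-bar centroid along levers; rail bright centroid
def cent(u,v0,v1,dark):
    col=V[v0:v1,u];w=np.clip(70-col,0,None) if dark else np.clip(col-110,0,None)
    return v0+(w*np.arange(len(col))).sum()/w.sum() if w.sum()>0 else np.nan
for n,us,v0,v1,d,h in(("L",range(160,183),177,188,1,.04),("R",range(209,230),175,187,1,.04),("rail",range(166,224),168,179,0,.026)):
    Q=np.array([T(u,cent(u,v0,v1,d),h) for u in us]);Q=Q[~np.isnan(Q).any(1)]
    k=np.polyfit(Q[:,1],Q[:,0],1);print(n,"slope deg",np.degrees(np.arctan(k[0])).round(2),"x at y ends",Q[[0,-1]].round(1).tolist(),"x mean",Q[:,0].mean().round(1))
for (a,b) in((60,110),(108,102)):pass
# tray reference: rear wall top edge and front edge
print("front edge",T(135+80/5,100+487/5,.006),T(135+530/5,100+458/5,.006))
print("rear wall",T(135+60/5,100+85/5,.05),T(135+510/5,100+60/5,.05))
z0=np.load("top0.npz");V=z0["im"].max(-1).astype(float)
Q=np.array([T(u,cent(u,176,186,0),.026) for u in range(167,224)]);print("rail0",np.nanmean(Q,0),np.degrees(np.arctan(np.polyfit(Q[:,1],Q[:,0],1)[0])))
E
```

```text
L slope deg 2.45 x at y ends [[-81.7, 80.1], [-85.5, 28.3]] x mean -81.8
R slope deg 0.57 x at y ends [[-80.5, -35.9], [-81.5, -83.7]] x mean -80.8
rail slope deg -0.8 x at y ends [[-59.3, 68.8], [-57.2, -61.8]] x mean -58.5
front edge [-108.82548876  110.47924479] [-106.44801193 -109.89264303]
rear wall [ 81.346924   106.88501525] [  84.1698433  -111.33671502]
rail0 [-80.15749289  -0.56373756] -0.5385351571948452
```

Board is square; the left bar looks perhaps 2–3° proud. I'll re-press the left lever and compare the contact point with before.

>>> step_arm([
  {"dr": [0,0,0],"dp": [0,-95,-309],"jaw": 1},
  {"dr": [0,0,0],"dp": [0,-95,-309],"jaw": 1},
  {"dr": [0,0,0],"dp": [0,-95,-309],"jaw": 1},
  {"dr": [0,0,0],"dp": [0,-95,-309],"jaw": 1},
  {"dr": [0,0,0],"dp": [0,-95,-309],"jaw": 1},
])

```text
time: 7.2
eef_pos: [0.3925, 0.3426, 0.1935]
tool_rot: [-0.478, 0.522, -0.477, -0.522]
force: [0.1, 0.2, -0.0]
width: 0.0002
```

```bash
python3 d.py -140 44 100
```

```text
t 7.2 p [392.5 342.6 193.5] tray [-173.6  149. ] tool yaw 5.1 dp [  93.4  -33.9 -105. ] drx -0.004 w 0.00021825254094889895 F [ 0.1  0.2 -0. ]
```

>>> step_arm([
  {"dr": [0,0,0],"dp": [20,-25,-105],"jaw": 1},
  {"dr": [0,0,0],"dp": [60,-25,-105],"jaw": 1},
  {"dr": [0,0,0],"dp": [90,-25,-105],"jaw": 1},
  {"dr": [0,0,0],"dp": [90,-25,-105],"jaw": 1},
  {"dr": [0,0,0],"dp": [90,-25,-105],"jaw": 1},
])

```text
time: 7.62
eef_pos: [0.4243, 0.2382, 0.1]
tool_rot: [0.476, -0.52, 0.48, 0.522]
force: [-0.0, -0.0, -0.4]
width: 0.0005
```

```bash
python3 d.py -112 40 32
```

```text
t 7.6167 p [424.3 238.2 100. ] tray [-151.6   42.1] tool yaw 4.9 dp [ 67.8 -40.   -1.6] drx -0.008 w 0.00047635483267177107 F [-0.  -0.  -0.4]
```

>>> step_arm([
  {"dr": [-0.01,0,0],"dp": [38,-15,-2],"jaw": 1},
  {"dr": [-0.01,0,0],"dp": [68,-20,-2],"jaw": 1},
  {"dr": [-0.01,0,0],"dp": [68,-40,-2],"jaw": 1},
  {"dr": [-0.01,0,0],"dp": [68,-48,-2],"jaw": 1},
  {"dr": [-0.01,0,0],"dp": [68,-48,-2],"jaw": 1},
])

```text
time: 8.03
eef_pos: [0.4766, 0.245, 0.0361]
tool_rot: [-0.476, 0.524, -0.474, -0.523]
force: [0.5, 0.6, 0.3]
width: 0.0007
```

```bash
python3 d.py -97.3 40 30
```

```text
t 8.0333 p [476.6 245.   36.1] tray [-99.  44.] tool yaw 5.6 dp [ 6.1 -1.6 -4.1] drx 0.005 w 0.0007149825496042398 F [0.5 0.6 0.3]
```

>>> step_arm([
  {"dr": [0,0,0],"dp": [4,-5,-2],"jaw": 1},
  {"dr": [0,0,0],"dp": [4,-12,-2],"jaw": 1},
  {"dr": [0,0,0],"dp": [4,-18,-2],"jaw": 1},
  {"dr": [0,0,0],"dp": [4,-18,-2],"jaw": 1},
])

```text
time: 8.37
eef_pos: [0.479, 0.2419, 0.0308]
tool_rot: [0.469, -0.519, 0.481, 0.529]
force: [-26.2, 1.8, 17.9]
width: 0.0009
```

```bash
python3 d.py -97.3 40 30
```

```text
t 8.3667 p [479.  241.9  30.8] tray [-96.8  40.8] tool yaw 5.6 dp [ 0.8  0.5 -0.7] drx 0.005 w 0.000933462956096566 F [-26.2   1.8  17.9]
```

>>> step_arm([
  {"dr": [0,0,0],"dp": [0,35,0],"jaw": 1},
  {"dr": [0,0,0],"dp": [-25,60,0],"jaw": 1},
  {"dr": [0,0,0],"dp": [-65,60,0],"jaw": 1},
  {"dr": [0,0,0],"dp": [-105,60,-10],"jaw": 1},
  {"dr": [0,0,0],"dp": [-145,60,-20],"jaw": 1},
])

```text
time: 8.78
eef_pos: [0.4329, 0.2179, 0.1787]
tool_rot: [-0.475, 0.524, -0.474, -0.524]
force: [0.4, 0.2, -0.1]
width: -0.0
```

>>> step_arm([
  {"dr": [0,0,0],"dp": [-40,0,-20],"jaw": 1},
  {"dr": [0,0,0],"dp": [-80,-30,-20],"jaw": 1},
  {"dr": [0,0,0],"dp": [-80,-70,-20],"jaw": 1},
  {"dr": [0,0,0],"dp": [-80,-110,-20],"jaw": 1},
  {"dr": [0,0,0],"dp": [-80,-110,-20],"jaw": 1},
])

```text
time: 9.2
eef_pos: [0.5531, 0.2094, 0.2594]
tool_rot: [-0.478, 0.526, -0.472, -0.521]
force: [0.7, -0.4, 0.3]
width: 0.0003
```

```bash
python3 d.py -40 0 230;  python3 - <<'E'
from h import *
c=get_calibration("wrist");im,D=camera("wrist");np.savez("w6.npz",im=im,D=D,**{k:np.array(v) for k,v in c.items()})
cv2.imwrite("pics/w6.png",im[...,::-1])
E
```

```text
t 9.2 p [553.1 209.4 259.4] tray [-26.    1.5] tool yaw 5.6 dp [29.2 14.3 -1.4] drx 0.005 w 0.00033354889001905783 F [ 0.7 -0.4  0.3]
```

View pics/w6.png

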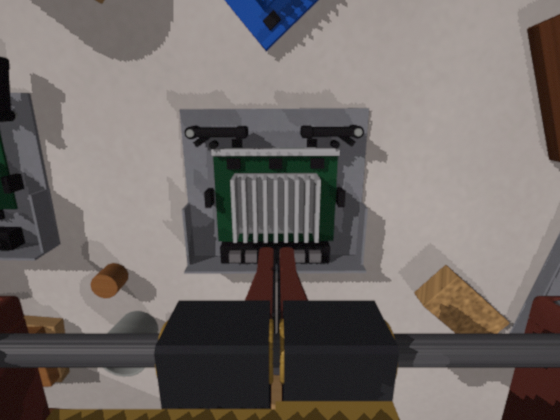

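The wrist view shows both levers parallel to the tray's front edge: pins at (190,131) and (358,131), bars level at row 131. The board is square and up against the connector, and the gripper is clear of everything.

```bash
python3 -c "
from plant import close_job;print(close_job())"
```

```text
the job is handed in; nothing more can be done
None
```

I seated the finned heat-sink board in the left tray by swinging both its levers in, left then right, with the closed fingers. The job was handed in at about 9.3 s of the 43 s allowed.

- **Levers:** each ended on a firm stop. At about 25 N of forward push (about 33 N in all, at most), neither moved more than about 0.7 mm further. The last wrist picture shows both bars along the tray's front.
- **Board:** it sits square and against the connector. Its front rail moved in about 21.7 mm, just under the 22 to 27 mm stated, which I put down to measurement error.
- **Check that disagreed:** the coarse top view suggested the left lever was still 2–3° open. I pressed it again and it met the same stop within 0.5 mm. The closer wrist view then showed it straight.
- **Other board:** I never moved near the board with capacitors or the blue and red look-alikes. I did not check the capacitor board again afterwards, beyond its edge showing in the last picture.

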